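Press a two-port filter into a sprung test cradle, port by port

ROBOT

A 7-joint arm with a two-finger parallel gripper is mounted at the origin on the work surface. World frame = base frame: x ahead of the robot, y to its left, z up, the work surface at z = 0. Lengths are in m, angles in rad, forces in N, time in s.
With the tool pointing down it reaches from about 0.425 to 0.875 m from the base axis. Payload 8.4 kg.
Tool frame: the origin (TCP) lies on the centre line of the jaws, within the pads' length; the fingertips stand 11 mm ahead of it and the grasp point (between the pads) lies 8 mm behind it; z points along the fingers, y is the line along which they close (so a half turn about z gives the same grasp; the last joint's range is limited). The gripper opens to 85 mm and grips with 20 to 120 N. Pads are 22 mm wide; open, the fingers measure 114 mm over their backs; the gripper's body (76 mm by 85 mm) begins 54 mm behind the grasp point. The pads swing forward as they close: fully open they stand 13 mm farther back than shut.
Start: joints at [1.098, 0.333, 0.04, 1.465, -0.013, 1.343, -0.059], TCP at [0.237, -0.605, 0.221] pointing down, gripper open.
Joint ranges: [-2.58, 2.58], [-0.38, 2.09], [-1.3, 1.39], [0.25, 2.4], [-1.5, 4.64], [0.08, 2.09], [-2.65, 2.65]. Speed limits (rad/s): [2.22, 2.22, 2.79, 2.79, 3.14, 3.14, 3.14].

INTERFACE

Orientations are given as [roll, pitch, yaw] about the fixed x, y, z axes, in that order (R = Rz(yaw) Ry(pitch) Rx(roll)).
In Python, from station import robot gives the robot as it stands.
- The arm moves only by the tool move_arm, never from a script. Its arguments are lists of equal length, an entry for each row: "slide": the shift along the world's x, y, z in cm, a list of three; "yaw": the turn about the world's z in rad. In form: {"slide": [[x, y, z], ...], "yaw": [yaw, ...]}. A call has 1 to 20 rows; each row is the pose to reach, as a shift and turn from the pose commanded when the call began; what a row does not reach only later rows make up. A row lasts 1/8 s, in which the tool goes at most 62.5 mm and 10.7 degrees, less where a joint would pass 70% of its speed; a pose out of reach is approached as far as the arm can. A call with a gripper value outside its range is refused whole. "jaw" is the opening in per cent of the stroke, from 0 (shut) to 100 (fully open), set as the call begins (left out, the last holds). The fingers move at their own pace and stop on an object; "force" is the grip in N (left out, the last holds). Time passes only in rows, so rows that repeat a pose let the fingers close. It gives the time, the measured TCP pose, the force, the opening and the grip force at its end, in the units of the state.
- robot.read_state(): the state, without advancing time (a new reading comes with each control period).
- robot.get_image(name): name is "scene" or "top" or "wrist"; returns the picture (400x640x3 uint8, red, green, blue); there is no depth.
- robot.camera_params(name): a dict with "fx", "fy", "cx", "cy" (pixels), "pose" (4x4, takes a point from camera to world coordinates). Camera axes: x right, y down, z forward; pixel columns grow to the right and rows downward; lengths in m; the calibration is good to about 2 mm. A picture is of the moment at which its call begins: read the wrist's pose just before it. camera_params takes no time and is no camera call; for the wrist camera it gives the pose at the moment of the call.
- robot.finish_job(): hands the job in; it is judged then, once.
The state is a dict: "clock": time; "qpos": joint angles; "dq": joint speeds; "joint_efforts": joint torques, N m; "eef_pos": TCP position; "ee_rot": TCP orientation; "ft_force": force on the tool from outside, world axes, zero at the start; "wrist_torque": the same for the moment, N m; "opening": finger opening in m; "grasp_force": force on a finger pad.
Only numpy, scipy, OpenCV 4.12 (cv2) and the standard library are available. Lean on these libraries where they do the work, as an engineer would, in place of code of your own. Each camera call takes 0.05 s, during which the arm holds its last target. There are 200 camera calls.

TASK

Seat the round two-port filter in the sprung ring of the test cradle with its long port lying in the slot of the forked bracket, press the ring right down to its stop and keep it there for about a second. Then lift the filter out, turn it a quarter so that its short square port lies in the fork instead, press the ring right down to its stop again and finish while still holding it down there, since the spring pushes it back up if you let go. Leave the other things on the bench where they are.

Things in the scene. Friction and masses are not known exactly. Their poses are not given: they have to be found in the camera images.
- filter: Round aluminium cavity filter, 0.28 to 0.42 kg, 99 mm tall, loose, upright. Origin: centre of its underside, z up. Foot radius 20, nose widening to radius 28.5 at 16 mm height; collar radius 38 from 16 to 22 mm (rests on the ring); body radius 34, bevelled to 29 at its flat top at 57 mm; then a round steel neck 30 mm thick from 57 to 99 mm, to grip. Long port along its +x, short port along +y.
- long_port (a point): Point on the axis of the filter's long round port, 53 mm out from the filter's axis, 40 mm above its underside; this point lies in the fork when the port does. The port is 14 mm in diameter and ends 76 mm from the filter's axis, with a brass collar 19 mm in diameter from 62 to 72 mm.
- short_port (a point): Point on the axis of the filter's short square port, 53 mm out from the filter's axis, 40 mm above its underside; this point lies in the fork when the port does. The port is 14 x 14 mm and ends 62 mm from the filter's axis.
- cradle: Fixed test cradle: dark steel base plate 150 x 150 x 12 mm with the sprung ring above its middle and an aluminium forked bracket at its +x side. Origin: centre of the base's underside on the bench, on the ring's axis; +x points from the ring's axis to the fork.
- fork (a point): Middle of the slot of the forked bracket, 53 mm from the ring's axis, 76 mm above the bench, where a port's axis lies with the ring fully down. The upright plate is 6 mm thick; the slot is 24 mm wide (along the cradle's y), open upward, floor 58 mm above the bench; straight sides end at 92 mm, outward-flared tips at about 102 mm. A port comes in from above.
- ring_top (a point): Centre of the upper face of the steel ring (outer radius 46, inner radius 31, 12 mm thick), 70 mm above the bench when up. The filter's nose goes into the ring until the filter's collar lies on this face; the filter's underside is then 16 mm below it.
- cradle_ring (a joint): How far the ring is pressed down, in m: 0 is up, 0.018 is its stop. Sprung: it starts to move at about 6 N and takes about 14 N at the stop, the filter's own weight included; the filter's weight alone does not press it down, and it springs up when let go.
- heatsink: Bystander: black finned module 55 x 90 x 60 mm, loose. Origin under its centre.
- tape: Bystander: yellow roll of tape, 90 mm across, 18 mm high, lying flat, loose. Origin under its centre.
- meter: Bystander: red handheld meter 85 x 175 x 34 mm lying on its back, loose. Origin under its centre.
- driver: Bystander: screwdriver lying on the bench, loose. Origin at its underside.
There are look-alikes about, which are no part of the job. Leave any pink look-alike of the cradle alone. What is shaped like the filter but turquoise is not meant.

How it is judged:
By the outcome, as a careful person would: the job done as asked, in the order asked, and still so for the second after the job is handed in, while the arm keeps its last pose, push and grip.
It also fails if it takes over 58 s, if anything falls off the work surface, if the arm or the gripper's body presses on something with over 40 N, if the wrist force passes 120 N, or if a joint passes its speed limit or range.

## Working session

There is one attempt and no reset: what is moved stays moved. The work goes in short steps, Python scripts to look and compute and a tool call to move; the robot and the scene stay as the last step left them, time stands still between calls to the robot, and variables do not carry over. Pictures are saved under pics/ and viewed, at most 10 in all, crops included, and the job is handed in when it is done.

Besides the shell and the picture viewer there is one more tool, called after ">>>" as name(argument=value, ...) on one line, values as JSON. move_arm: Moves the arm, as the interface text tells. Its arguments: {"type":"object","properties":{"slide":{"type":"array","items":{"type":"array","items":{"type":"number"}}},"yaw":{"type":"array","items":{"type":"number"}},"jaw":{"type":"number"},"force":{"type":"number"}},"required":["slide","yaw"]}

```bash
mkdir -p pics; ls; python3 - <<'E'
from station import robot
import cv2,numpy as np
s=robot.read_state();print(s['clock'],s['eef_pos'],s['ee_rot'],s['opening'])
a=robot.get_image('scene');b=robot.get_image('top')
cv2.imwrite('pics/scene.png',a[...,::-1]);cv2.imwrite('pics/top.png',b[...,::-1])
for n in('scene','top'):
  p=robot.camera_params(n);print(n,p['fx'],p['cx'],p['cy'],np.round(p['pose'],3).tolist())
E
```

```text
pics
0.0 [ 0.23714834 -0.60469407  0.22001875] [-3.13998797e+00  1.07017367e-04  3.73781137e-01] 0.08553871239405902
scene 377.0809104174166 317.79510525372734 207.30853347650825 [[-0.669, 0.474, -0.573, 1.214], [0.743, 0.41, -0.528, 0.523], [-0.015, -0.779, -0.627, 0.776], [0.0, 0.0, 0.0, 1.0]]
top 381.32696907185675 314.4245821637096 197.40115623530707 [[-0.007, -0.996, 0.086, 0.465], [-1.0, 0.005, -0.019, -0.038], [0.018, -0.086, -0.996, 1.21], [0.0, 0.0, 0.0, 1.0]]
```

View pics/scene.png

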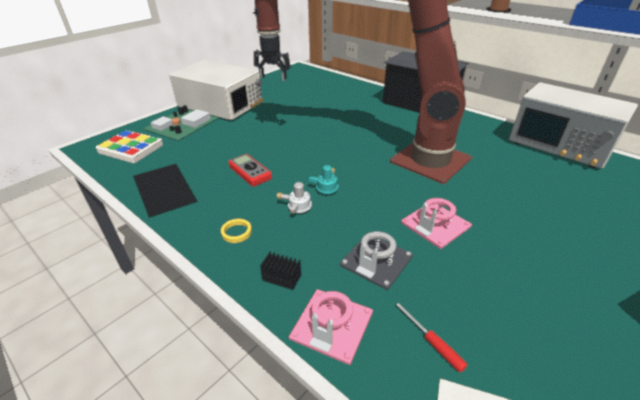

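View pics/top.png

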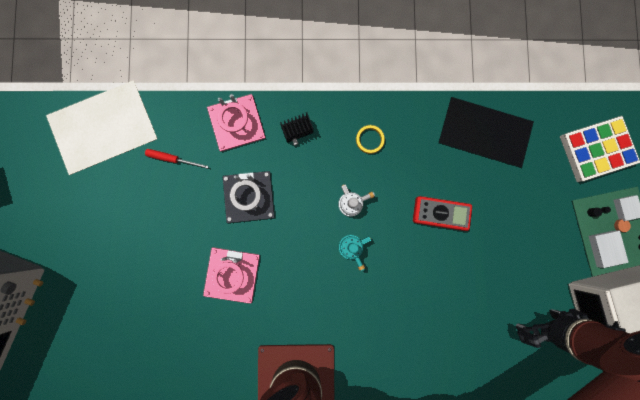

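Candidates for the filter in top: the silver one at (352,203) and the turquoise one at (353,247). The silver one is aluminium with a brass collar, so it fits. Cradles: dark steel at (248,197), pink at (235,122) and (232,275). The dark one fits. I'll confirm both in an enlarged crop.

```bash
cat > h.py <<'E'
import numpy as np,cv2
from station import robot
def ray(p,u,v,z):
    T=np.array(p['pose']);d=T[:3,:3]@np.array([(u-p['cx'])/p['fx'],(v-p['cy'])/p['fy'],1]);o=T[:3,3]
    return o+d*(z-o[2])/d[2]
def proj(p,X):
    T=np.array(p['pose']);c=T[:3,:3].T@(np.array(X)-T[:3,3]);return np.array([p['fx']*c[0]/c[2]+p['cx'],p['fy']*c[1]/c[2]+p['cy']])
E
python3 - <<'E'
from h import *
b=cv2.imread('pics/top.png')
c=np.hstack([cv2.resize(b[160:235,210:290],None,fx=5,fy=5,interpolation=cv2.INTER_CUBIC),cv2.resize(b[165:240,315:395],None,fx=5,fy=5,interpolation=cv2.INTER_CUBIC)])
cv2.imwrite('pics/crop.png',c)
p=robot.camera_params('top')
# base plate
h=b.max(2); sub=np.zeros_like(h);sub[165:230,215:282]=1
m=((h<75)&(b[...,1].astype(int)-b[...,2]<18)&(sub>0)).astype(np.uint8)
m=cv2.morphologyEx(m,cv2.MORPH_CLOSE,np.ones((9,9)))
cs=max(cv2.findContours(m,0,2)[0],key=cv2.contourArea)
r=cv2.minAreaRect(cs);print(r);P=[ray(p,*q,.012)[:2] for q in cv2.boxPoints(r)];print(np.round(P,4),np.mean(P,0))
E
```

```text
((248.90594482421875, 197.05938720703125), (45.8712158203125, 46.5677375793457), 84.2894058227539)
[[0.6358 0.2262]
 [0.65   0.0803]
 [0.5055 0.0656]
 [0.492  0.21  ]] [0.57081375 0.14552182]
```

View pics/crop.png

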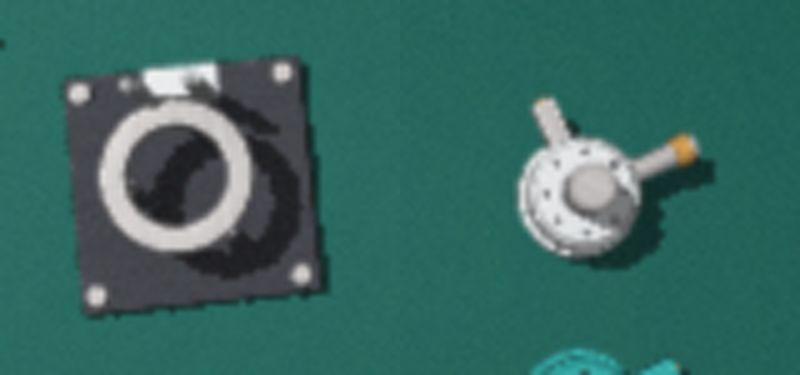

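The left crop shows the dark cradle: ring centre about (175,176), fork plate at (180,80) at the top, corner screws at (79,93), (283,72), (302,273), (96,296). The right crop shows the silver filter: neck top (590,187), long port with its brass collar ending about (697,145), short port ending about (542,103). Both are the right ones.

```bash
python3 - <<'E'
from h import *
p=robot.camera_params('top')
L=lambda x,y,z:ray(p,210+(x+.5)/5-.5,160+(y+.5)/5-.5,z)[:2]
R=lambda x,y,z:ray(p,315+(x-400+.5)/5-.5,165+(y+.5)/5-.5,z)[:2]
print('ring',L(175,176,.07))
s=[L(*q,.014) for q in((79,93),(283,72),(302,273),(96,296))]
print('screws ctr',np.mean(s,0)); s=np.array(s)
d=(s[0]+s[1]-s[2]-s[3]);print('cr yaw',np.arctan2(d[1],d[0])); d=s[0]+s[3]-s[1]-s[2];print(np.arctan2(-d[0],d[1]))
n=R(590,187,.099);print('neck',n,'body',R(578,197,.04))
for nm,q in(('long',(694,146,.04)),('short',(542,103,.043))):
  e=R(*q)-n;print(nm,np.hypot(*e),np.arctan2(e[1],e[0]))
s=robot.camera_params('scene')
print(np.round(np.array(robot.camera_params('wrist')['pose']),3).tolist())
E
```

```text
ring [0.57220341 0.14962502]
screws ctr [0.57297187 0.14933455]
cr yaw 0.09656040861354585
0.1028191244438123
neck [ 0.5467812  -0.17043641] body [ 0.54496759 -0.16997875]
long 0.07763948770442167 -1.1824067538276004
short 0.060442664032899225 0.37605399087610525
[[0.365, -0.894, -0.259, 0.303], [-0.931, -0.351, -0.1, -0.579], [-0.001, 0.277, -0.961, 0.373], [0.0, 0.0, 0.0, 1.0]]
```

>>> move_arm(slide=[[1.5,2,0],[4.5,6,0],[8,11,0],[12,16.5,0],[16,22.5,0],[20,28,0],[24,33.5,0],[27.5,38.5,0],[30,42,0],[31,43.4,0],[31,43.4,0],[31,43.4,0]], yaw=[0,0,0,0,0,0,0,0,0,0,0,0], jaw=100)

```text
clock: 1.6
eef_pos: [0.5466, -0.1723, 0.2206]
ee_rot: [3.142, 0.001, 0.372]
ft_force: [-0.5, -0.2, 0.1]
opening: 0.0855
grasp_force: 0.0
```

```bash
python3 - <<'E'
from h import *
p=robot.camera_params('wrist');a=robot.get_image('wrist')
cv2.imwrite('pics/w1.png',a[...,::-1]);np.save('w1.npy',p)
s=robot.read_state();print(s['eef_pos'],s['ee_rot'],proj(p,(.5468,-.1704,.099)))
E
```

```text
[ 0.5465107  -0.17267439  0.22066238] [3.14148651e+00 8.24615098e-04 3.71618581e-01] [309.40283886 187.29791364]
```

View pics/w1.png

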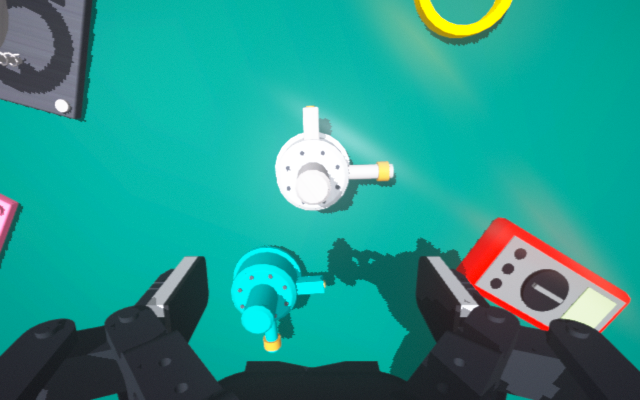

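The wrist view shows the silver filter with its neck top at (313,186), brass collar end at (392,171) and short-port end at (311,107). The turquoise one is clear at (265,285).

```bash
python3 - <<'E'
from h import *
p=np.load('w1.npy',allow_pickle=True).item()
n=ray(p,313.5,186,.099)[:2];print('neck',n)
for q in((386,171.5,.04,67),(311,107,.045,62)):
  e=ray(p,*q[:3])[:2]-n;print(np.hypot(*e),q[3],np.arctan2(e[1],e[0]))
print('collar', ray(p,312.5,172,.055)[:2])
E
```

```text
neck [ 0.54899162 -0.17306809]
0.0699922872122873 67 -1.205594018007333
0.05975449578734445 62 0.40671087396199845
collar [ 0.55076783 -0.17161304]
```

>>> move_arm(slide=[[0.1,0,-1],[0.2,0,-3],[0.2,0,-6],[0.2,0,-9],[0.2,0,-11.5],[0.2,0,-13.2],[0.2,0,-14.3],[0.2,0,-14.8],[0.2,0,-14.8],[0.2,0,-14.8]], yaw=[0,0,0,0,0,0,0,0,0,0])

```text
clock: 2.9
eef_pos: [0.5498, -0.1712, 0.0736]
ee_rot: [3.141, -0.001, 0.374]
ft_force: [-0.1, 0.1, 0.4]
opening: 0.085
grasp_force: 0.0
```

>>> move_arm(slide=[[0,0,0],[0,0,0],[0,0,0],[0,0,0],[0,0,0],[0,0,0],[0,0,0],[0,0,0]], yaw=[0,0,0,0,0,0,0,0], jaw=0, force=80)

```text
clock: 3.9
eef_pos: [0.5497, -0.1713, 0.0734]
ee_rot: [3.141, -0.001, 0.374]
ft_force: [-0.3, 0.8, 6.8]
opening: 0.0269
grasp_force: 78.6
```

>>> move_arm(slide=[[0,0,0.6],[0,0,2.2],[0,0,4.8],[0,0,7.8],[0,0,10.6],[0,0,12.8],[0,0,13.8],[0,0,14],[0,0,14]], yaw=[0,0,0,0,0,0,0,0,0])

```text
clock: 5.03
eef_pos: [0.5489, -0.171, 0.2121]
ee_rot: [-3.141, 0.001, 0.374]
ft_force: [-1.3, 0.3, -2.7]
opening: 0.0267
grasp_force: 79.2
```

>>> move_arm(slide=[[0,0.6,0],[0.1,2,0],[0.3,4.5,0],[0.5,7.5,0],[0.8,10.5,0],[1,13.5,0],[1.2,16.5,0],[1.4,19.5,0],[1.6,22.5,0],[1.8,25.5,0],[2,28,0],[2.2,30,0],[2.3,31.4,0],[2.3,32,0],[2.3,32.1,0],[2.3,32.1,0],[2.3,32.1,0]], yaw=[0.03,0.1,0.2,0.31,0.42,0.53,0.64,0.75,0.86,0.97,1.07,1.16,1.23,1.27,1.285,1.285,1.285])

```text
clock: 7.15
eef_pos: [0.5724, 0.1491, 0.2129]
ee_rot: [-3.141, 0.0, 1.657]
ft_force: [-0.1, 0.1, -3.7]
opening: 0.0267
grasp_force: 79.2
```

```bash
python3 - <<'E'
from h import *
p=robot.camera_params('wrist');a=robot.get_image('wrist')
b=robot.get_image('scene');q=robot.camera_params('scene')
t=robot.get_image('top')
f=lambda im,y,x:cv2.resize(im[y:y+100,x:x+133],(399,300),interpolation=cv2.INTER_CUBIC)
im=np.hstack([cv2.resize(a,(480,300)),cv2.resize(b[180:300,320:448],(320,300),interpolation=cv2.INTER_CUBIC)])
im2=np.hstack([f(b,190,310)*0, f(t,145,180)])
cv2.imwrite('pics/w2.png',im[...,::-1]);cv2.imwrite('pics/w2full.png',a[...,::-1]);cv2.imwrite('pics/top2.png',t[...,::-1]);cv2.imwrite('pics/sc2.png',b[...,::-1]);np.save('w2.npy',p)
s=robot.read_state();print(s['eef_pos'],s['ee_rot'],s['ft_force'],s['opening'],s['qpos'])
E
```

```text
[0.57239007 0.14955193 0.21292952] [3.14157861e+00 1.16751407e-04 1.65801063e+00] [ 0.44284463 -0.08352061 -3.64841541] 0.026581997010678364 [ 0.20729839  0.2841865  -0.64933096  1.59629048  0.17600729  1.32050736
 -0.37924221]
```

View pics/w2.png

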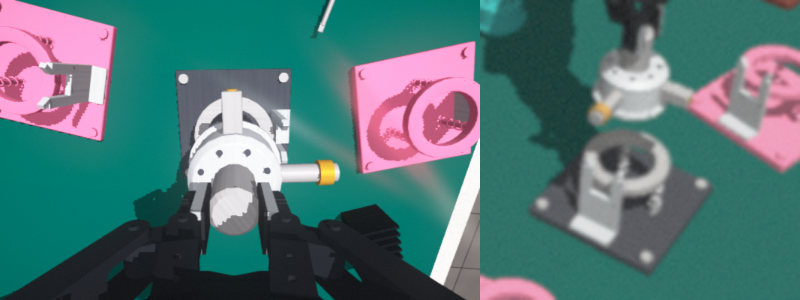

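```bash
python3 - <<'E'
from h import *
from scipy.optimize import least_squares as ls
p=np.load('w2.npy',allow_pickle=True).item();a=cv2.imread('pics/w2full.png')
def blob(u,v,r=12):
    w=a[v-r:v+r,u-r:u+r].min(2);m=(w>150).astype(np.uint8)
    n,l,st,c=cv2.connectedComponentsWithStats(m);k=1+np.argmax(st[1:,4]);return c[k]+[u-r,v-r],st[k,4]
S=[blob(245,105),blob(378,102)];print(S)
W=[ray(p,*s[0],.015)[:2] for s in S];print(W)
pt=robot.camera_params('top')
T=np.array([ray(pt,210+(x+.5)/5-.5,160+(y+.5)/5-.5,.015)[:2] for x,y in((79,93),(283,72),(302,273),(96,296))])
print(T)
z0=.1395
L=ray(p,436,229,z0+.04)[:2];Q=ray(p,309,122,z0+.047)[:2]
f=lambda x:np.r_[x[:2]/1+.067*np.array([np.cos(x[2]),np.sin(x[2])])-L, x[:2]+.062*np.array([-np.sin(x[2]),np.cos(x[2])])-Q]
r=ls(f,[.57,.15,.1]);print('filter',r.x,r.fun, L,Q)
E
```

```text
[(array([244.01428571, 104.68571429]), np.int32(140)), (array([377.84671533, 102.8540146 ]), np.int32(137))]
[array([0.50258767, 0.20622765]), array([0.63035828, 0.21895905])]
[[0.63010162 0.21935101]
 [0.64293845 0.09133336]
 [0.51604146 0.07893805]
 [0.50244596 0.20708993]]
filter [0.5756562  0.14520373 0.13758346] [-0.00063341  0.00044184  0.00063341 -0.00044184] [0.64265648 0.15395093] [0.5665195  0.20705969]
```

```bash
python3 - <<'E'
from h import *
a=cv2.imread('pics/w2full.png')
cv2.imwrite('pics/c3.png',cv2.resize(a[110:310,230:480],(750,600),interpolation=cv2.INTER_CUBIC))
E
```

```text
(no output)
```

View pics/c3.png

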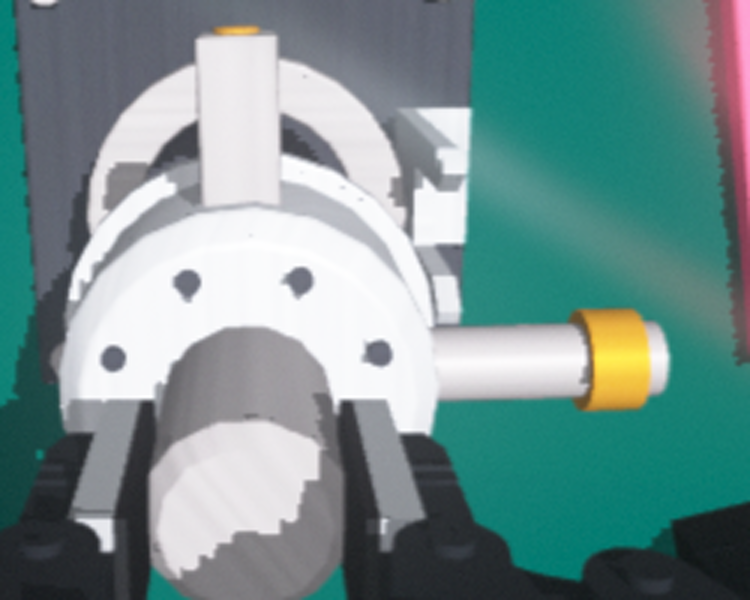

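The crop shows the filter upright in the grip: neck top centre about crop (247,515), short port end (237,36), brass collar (612,360).

```bash
python3 - <<'E'
from h import *
p=np.load('w2.npy',allow_pickle=True).item()
c=lambda x,y:(230+(x+.5)/3-.5,110+(y+.5)/3-.5)
z0=.1395
print('cam',p['pose'][:3,3] if hasattr(p['pose'],'shape') else p['pose'])
for z in(.1395,.1365):
  n=ray(p,*c(247,515),z+.099)[:2];L=ray(p,*c(612,360),z+.04)[:2];Q=ray(p,*c(237,38),z+.047)[:2]; L2=ray(p,*c(668,357),z+.04)[:2]
  l0=ray(p,*c(440,362),z+.04)[:2];q0=ray(p,*c(241,205),z+.047)[:2]
  print(n,'long dist',np.hypot(*(L-n)),np.hypot(*(L2-n)),'short',np.hypot(*(Q-n)))
  for A,B,o in((l0,L,0),(q0,Q,np.pi/2),(n,L,0),(n,Q,np.pi/2)): e=B-A;print(np.arctan2(e[1],e[0])-o)
E
```

```text
cam [0.56694346 0.2192797  0.36575369]
[0.57310587 0.14815055] long dist 0.06851983006356054 0.07895996737637331 short 0.05911831407840043
0.09871822740448
0.10808379830359383
0.07730008160788876
0.11422151752750409
[0.57325115 0.14647368] long dist 0.06962066174893834 0.08023337983075957 short 0.0605958015900722
0.09871822740447918
0.10808379830359494
0.08495811873674604
0.11399753660438328
```

>>> move_arm(slide=[[0,0.05,-0.5],[0,0.1,-1.5],[0,0.1,-3],[0,0.1,-4.5],[0,0.1,-5.8],[0,0.1,-6.8],[0,0.1,-7.5],[0,0.1,-8],[0,0.1,-8],[0,0.1,-8]], yaw=[0,0,0,0,0,0,0,0,0,0])

```text
clock: 8.55
eef_pos: [0.5726, 0.151, 0.1333]
ee_rot: [3.141, -0.0, 1.659]
ft_force: [-0.1, -0.0, -3.6]
opening: 0.0265
grasp_force: 79.2
```

>>> move_arm(slide=[[0,0,-0.3],[0,0,-0.6],[0,0,-0.9],[0,0,-1.2],[0,0,-1.4],[0,0,-1.4]], yaw=[0,0,0,0,0,0])

```text
clock: 9.3
eef_pos: [0.5728, 0.151, 0.1194]
ee_rot: [3.141, -0.0, 1.659]
ft_force: [0.3, -0.8, 6.8]
opening: 0.0264
grasp_force: 80.2
```

>>> move_arm(slide=[[0,0,-0.3],[0,0,-0.6],[0,0,-0.8],[0,0,-0.9],[0,0,-0.9]], yaw=[0,0,0,0,0])

```text
clock: 9.93
eef_pos: [0.5729, 0.151, 0.1109]
ee_rot: [3.14, 0.0, 1.659]
ft_force: [-1.9, -1.1, 9.7]
opening: 0.0265
grasp_force: 80.7
```

>>> move_arm(slide=[[0,0,-0.1],[0,0,-0.2],[0,0,-0.3],[0,0,-0.3]], yaw=[0,0,0,0])

```text
clock: 10.42
eef_pos: [0.5731, 0.151, 0.1093]
ee_rot: [3.139, 0.001, 1.659]
ft_force: [-5.6, -2.6, 21.8]
opening: 0.0267
grasp_force: 82.0
```

>>> move_arm(slide=[[0,0,0],[0,0,0],[0,0,0],[0,0,0],[0,0,0],[0,0,0],[0,0,0],[0,0,0],[0,0,0],[0,0,0],[0,0,0]], yaw=[0,0,0,0,0,0,0,0,0,0,0])

```text
clock: 11.8
eef_pos: [0.5731, 0.151, 0.1093]
ee_rot: [3.139, 0.001, 1.659]
ft_force: [-6.0, -2.6, 21.3]
opening: 0.0264
grasp_force: 82.0
```

```bash
python3 - <<'E'
from h import *
a=robot.get_image('wrist');b=robot.get_image('scene')
im=np.hstack([cv2.resize(a,(480,300)),cv2.resize(b[190:290,325:432],(320,300),interpolation=cv2.INTER_CUBIC)])
cv2.imwrite('pics/w4.png',im[...,::-1])
E
```

```text
(no output)
```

View pics/w4.png

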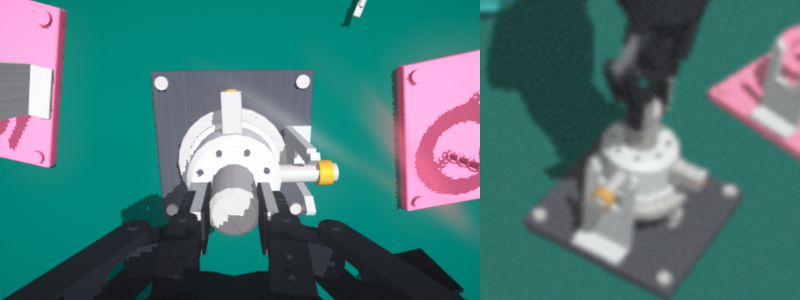

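The long port lies in the fork, with the brass collar outside it at (326,172), and the ring is down at its stop, held for 1.4 s. Now lift and turn.

>>> move_arm(slide=[[0,0,0.4],[0,0,1.2],[0,0,2.4],[0,0,4],[0,0,5.8],[0,0,7.5],[0,0,8.7],[0,0,9.2],[0,0,9.2]], yaw=[0,0,0,0,0,0,0,0,0])

```text
clock: 13.02
eef_pos: [0.5723, 0.1509, 0.199]
ee_rot: [3.142, 0.0, 1.659]
ft_force: [0.2, 0.1, -4.1]
opening: 0.0267
grasp_force: 79.3
```

>>> move_arm(slide=[[0,0,0],[0,0,0],[0,0,0],[0,0,0],[0,0,0],[0,0,0],[0,0,0],[0,0,0],[0,-0.1,0],[0.1,-0.2,0],[0.1,-0.2,0],[0.1,-0.2,0],[0.1,-0.2,0],[0.1,-0.2,0],[0.1,-0.2,0],[0.1,-0.2,0],[0.1,-0.2,0],[0.1,-0.2,0]], yaw=[-0.04,-0.12,-0.23,-0.35,-0.47,-0.59,-0.71,-0.83,-0.95,-1.07,-1.19,-1.31,-1.42,-1.5,-1.55,-1.57,-1.57,-1.57])

```text
clock: 15.28
eef_pos: [0.5732, 0.1489, 0.1987]
ee_rot: [-3.142, 0.0, 0.09]
ft_force: [0.7, -0.5, -3.1]
opening: 0.0262
grasp_force: 79.3
```

```bash
python3 - <<'E'
from h import *
p=robot.camera_params('wrist');a=robot.get_image('wrist');np.save('w5.npy',p)
cv2.imwrite('pics/w5.png',a[...,::-1])
s=robot.read_state();print(s['eef_pos'],s['ee_rot'],s['ft_force'])
z=s['eef_pos'][2]-.0734
print(z,'pred fork',proj(p,(.5728+.053*np.cos(.1),.149+.053*np.sin(.1),.092)))
E
```

```text
[0.57327056 0.14886483 0.19876462] [-3.14157307e+00  2.19034239e-04  8.93413277e-02] [-0.03445163 -0.97524665 -4.83627044]
0.12536462133081394 pred fork [310.7171595  123.02782194]
```

View pics/w5.png

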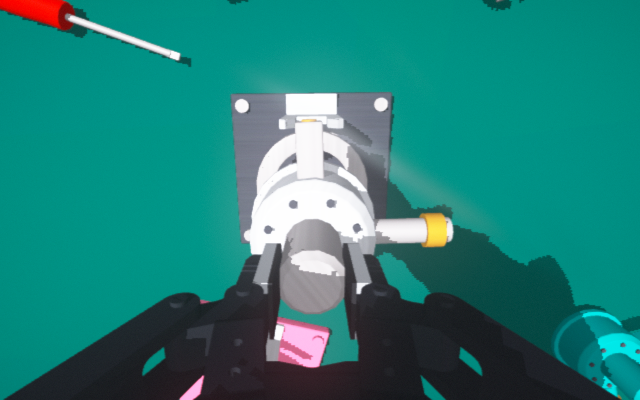

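The short port end at (309,124) lines up with the fork at (311,122). Descending.

>>> move_arm(slide=[[0,0,-0.5],[0,0,-1.5],[0,0,-2.8],[0,0,-4.1],[0,0,-5.2],[0,0,-6],[0,0,-6.5],[0,0,-6.8],[0,0,-7.1],[0,0,-7.4],[0,0,-7.4]], yaw=[0,0,0,0,0,0,0,0,0,0,0])

```text
clock: 16.7
eef_pos: [0.5738, 0.1489, 0.1255]
ee_rot: [3.142, -0.001, 0.089]
ft_force: [-0.6, -1.5, 3.3]
opening: 0.0268
grasp_force: 80.0
```

>>> move_arm(slide=[[0,0,-0.3],[0,0,-0.6],[0,0,-0.9],[0,0,-1.2],[0,0,-1.4],[0,0,-1.4]], yaw=[0,0,0,0,0,0])

```text
clock: 17.45
eef_pos: [0.5738, 0.1488, 0.1116]
ee_rot: [3.141, -0.001, 0.089]
ft_force: [-4.8, -1.8, 9.2]
opening: 0.0265
grasp_force: 80.7
```

>>> move_arm(slide=[[-0.05,0,-0.15],[-0.1,0,-0.3],[-0.1,0,-0.4],[-0.1,0,-0.45],[-0.1,0,-0.45],[-0.1,0,-0.45],[-0.1,0,-0.45],[-0.1,0,-0.45],[-0.1,0,-0.45]], yaw=[0,0,0,0,0,0,0,0,0])

```text
clock: 18.58
eef_pos: [0.5739, 0.1488, 0.1093]
ee_rot: [3.141, -0.004, 0.088]
ft_force: [-6.0, -5.3, 22.8]
opening: 0.0266
grasp_force: 82.3
```

```bash
python3 - <<'E'
from h import *
a=robot.get_image('wrist');b=robot.get_image('scene')
im=np.hstack([cv2.resize(a,(480,300)),cv2.resize(b[190:290,325:432],(320,300),interpolation=cv2.INTER_CUBIC)])
cv2.imwrite('pics/w6.png',im[...,::-1])
E
```

```text
(no output)
```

View pics/w6.png

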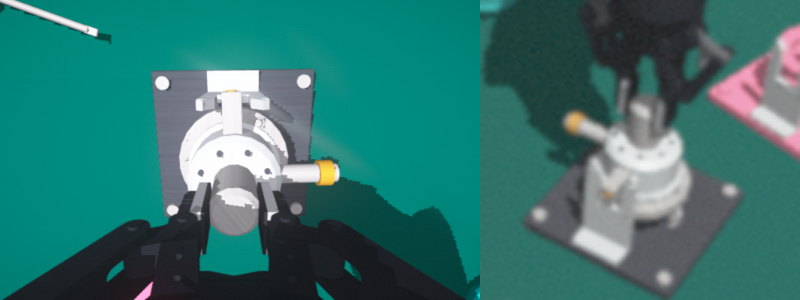

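The short port lies in the fork at (232,100), and the ring is at its stop: same height as the first press (0.1093), 22.8 N. Handing in while holding it down.

```bash
python3 -c "
from station import robot
print(robot.finish_job())"
```

```text
the job is handed in; nothing more can be done
None
```

The filter was pressed to the stop with its long port in the fork and held about 1.4 s, then lifted and turned a quarter. It was handed in at 18.6 s, held down at the stop with its short port in the fork; nothing else on the bench was touched, and the verdict was not shown.

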